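Bring a printing batten into register above a slat

TASK

Lay the plain wooden slat flat and lengthways, centred, on the narrow rest bar inside the jig's guard frame, and let go of it. Then pick up the dark carved printing batten and carry it over the frame to hover level, about 10 mm above the slat, lined up with it lengthways and centred so that it overhangs the slat on every side; the batten must not touch the slat or the jig at any time, and the things standing around must be left alone. Finish while still holding the batten there in the gripper.

Things in the scene. Friction and masses are not known exactly. Their poses are not given: they have to be found in the camera images.
- slat: loose plain pale wooden slat, 190 mm long (its x axis) x 36 mm wide (y) x 14 mm thick (z), one small drilled hole near each end; origin at the centre of its underside; starts lying flat on the table; about 0.07 kg
- batten: loose dark, ink-stained carved wooden printing batten, 222 mm long (its y axis) x 51 mm wide (x) x 33 mm high (z); origin at the centre of its underside; starts lying on the table, on the face that must point down above the slat; 0.3 to 0.5 kg; grasp across its width near the middle; either end may lead
- jig: fixed proofing jig standing on the table: plywood base 360 (its x axis) x 220 (y) x 18 mm. In the middle a wooden rest bar, 160 mm long (x) and 22 mm wide (y), rises to 60 mm above the table. Round it stands a rectangular guard frame of four corner posts (22 mm square, at x = +-160, y = +-90 mm) joined by round 16 mm metal rails on all four sides, top at 95 mm above the table; free opening inside the frame 304 x 164 mm. Origin at the centre of the base's underside, z up
- rest_top (a point): centre of the top face of the jig's rest bar, 60 mm above the table; axes as the jig's: x along the bar, y across it
- ink_pot: bystander: screw-lid ink pot, 44 mm wide, 51 mm high; origin at the centre of its underside
- glass_pot: bystander: glass pot with a foam dabber in it, 69 mm wide, 124 mm high with the dabber; origin at the centre of its underside
- tape_roll: bystander: roll of pale tape lying flat, 104 mm wide, 25 mm high; origin at the centre of its underside

How it is judged (in metres and radians):
On the way:
1. the slat lies flat, centred and lengthways on the rest bar, released (distance between slat and rest_top below 0.012 m and y of slat in the frame of rest_top between -0.008 and 0.008 m and angle between the x axis of slat and the x axis of jig, either way round below 0.09 rad and angle between slat's own z axis and vertical below 0.05 rad and contact force between the fingers and slat below 0.1 N and contact force between slat and jig above 0.2 N and linear speed of slat below 0.02 m/s), for 0.2 s.
At the end, for the whole second after the job is handed in: Slat flat on the rest bar, released, within 12 mm of its centre (8 across), 5 deg. Batten held still by the fingers, underside 3 to 18 mm above the slat, touching neither slat nor jig, centred on the slat within 12 mm along, 8 across, parallel within 4 deg, level within 3.4 deg (distance between slat and rest_top below 0.012 m and y of slat in the frame of rest_top between -0.008 and 0.008 m and angle between the x axis of slat and the x axis of jig, either way round below 0.09 rad and angle between slat's own z axis and vertical below 0.05 rad and contact force between each of the fingers, batten and slat below 0.1 N and z of batten in the frame of slat between 0.017 and 0.032 m and x of batten in the frame of slat between -0.012 and 0.012 m and y of batten in the frame of slat between -0.008 and 0.008 m and angle between the y axis of batten and the x axis of slat, either way round below 0.07 rad and angle between batten's own z axis and vertical below 0.06 rad and contact force between the fingers and batten above 1 N and contact force between batten and jig below 0.1 N and linear speed of batten below 0.02 m/s); the arm keeps its last pose, push and grip.
It fails at once if the batten touches the slat (contact force between batten and slat above 0.5 N).
It fails at once if the batten touches the jig (contact force between batten and jig above 0.5 N).
It fails at once if a bystander is moved (distance of any of ink_pot, glass_pot, tape_roll from where it was at the start of the episode above 0.02 m).
It also fails if it takes over 67 s, if anything falls off the work surface, if the arm or the gripper's body presses on something with over 40 N, if the wrist force passes 120 N, or if a joint passes its speed limit or range.

ROBOT

A 6-joint arm with a two-finger parallel gripper is mounted at the origin on the work surface; the furniture and walls round the work are solid. World frame = base frame: x ahead of the robot, y to its left, z up, the work surface at z = 0. Lengths are in mm, angles in rad, forces in N, time in s.
With the tool pointing down it reaches from about 275 to 750 mm from the base axis. Payload 10.2 kg.
Tool frame: the origin (TCP) lies at the very end of the fingers, on their centre line; the grasp point (between the pads) lies 19 mm behind it; z points along the fingers, y is the direction in which the jaws open and shut (so a half turn about z gives the same grasp; the last joint's range is limited). The gripper opens to 85 mm and grips with 20 to 120 N. Pads are 22 mm wide; open, the fingers measure 114 mm over their backs; the gripper's body (76 mm by 85 mm) begins 54 mm behind the grasp point. The pads swing forward as they close: fully open they stand 13 mm farther back than shut.
Start: joints at [0.944, 0.313, 1.498, -0, 1.331, -0.223], TCP at [206.294, 482.777, 231.294] pointing down, gripper open.
Joint ranges: [-2.94, 2.94], [-0.97, 2.17], [0.19, 2.56], [-1.23, 4.37], [0.02, 3.11], [-2.88, 2.88]. Speed limits (rad/s): [2.39, 2.39, 3.01, 3.14, 3.14, 3.14].

INTERFACE

Orientations are given as a unit quaternion [w, x, y, z].
In Python, from rig import sensors, imaging, ctrl gives the robot as it stands.
- The arm moves only by the shell command python3 -m creep 'ROWS' [FORCE]. ROWS is JSON, a list of rows, each an object with "grip": the finger opening in mm, from 0 to 85.4; "linear": the shift along the tool's x, y, z in mm, a list of three; "rot": the turn, a rotation vector about the tool's x, y, z in rad, a list of three. A call has 1 to 12 rows; each row shifts and turns the commanded pose from where the row before left it, along the tool's axes as they then stand; what a row does not reach is not made up. A row lasts 1/12 s, in which the tool goes at most 41.7 mm and 7.16 degrees, less where a joint would pass 70% of its speed; a pose out of reach is approached as far as the arm can. A call with a gripper value outside its range is refused whole. The fingers move at their own pace and stop on an object; FORCE is the grip in N (left out, the last holds). Time passes only in rows, so rows that do not move let the fingers close. It gives the time, the measured TCP pose, the force and the opening at its end, in the units of the state.
- sensors.sense(): the state, without advancing time (a new reading comes with each control period).
- imaging.capture(name): name is "scene" or "top" or "wrist"; returns (picture, depth): 420x560x3 uint8, red, green, blue; 420x560 float32, mm along the optical axis (not along the pixel's ray), 0 where there is no reading.
- imaging.camera_params(name): a dict with "intrinsics" (3x3 intrinsics, pixels), "k1" (the pictures are not rectified: a ray, as slopes to the right and down, at radius r is drawn at 1 + k1 r^2 times it, then the intrinsics apply), "R" (3x3) and "t" (3): a world point X has camera coordinates R X + t. Camera axes: x right, y down, z forward; pixel columns grow to the right and rows downward; lengths in mm; the calibration is good to about 2 mm. A picture is of the moment at which its call begins: read the wrist's pose just before it. camera_params takes no time and is no camera call; for the wrist camera it gives the pose at the moment of the call.
- ctrl.finish_job(): hands the job in, once; it reports no verdict.
The state is a dict: "time_s": time; "joints": joint angles; "dq": joint speeds; "tau": joint torques, N m; "eef_pos": TCP position; "ee_rot": TCP orientation; "force": force on the tool from outside, world axes, zero at the start; "wrist_torque": the same for the moment, N m; "grip_width": opening from 0.0 (shut) to 1.0 (fully open).
Only numpy, scipy, OpenCV 4.12 (cv2) and the standard library are available. Lean on these libraries where they do the work, as an engineer would, in place of code of your own. Each camera call takes 0.05 s, during which the arm holds its last target.

## Working session

There is one attempt and no reset: what is moved stays moved. The work goes in short steps, Python scripts to look and compute and a shell command to move; the robot and the scene stay as the last step left them, time stands still between calls to the robot, and variables do not carry over. Pictures are saved under pics/ and viewed, and the job is handed in when it is done.

```bash
ls; mkdir -p pics
python3 - <<'E'
from rig import sensors, imaging, ctrl
import cv2,numpy as np
s=sensors.sense();print(s)
for n in("scene","top","wrist"):
    p=imaging.camera_params(n);print(n,p)
    im,d=imaging.capture(n);cv2.imwrite(f"pics/{n}0.png",im[:,:,::-1]);np.savez(f"pics/{n}0.npz",im=im,d=d,**{k:np.array(v) for k,v in p.items()})
E
```

```text
pics
{'time_s': 0.0, 'joints': array([ 9.43623527e-01,  3.13473206e-01,  1.49841059e+00, -2.08255024e-05,
        1.33097738e+00, -2.23414493e-01]), 'dq': array([ 1.06116694e-03, -6.31038060e-04,  1.09467917e-03, -1.17941948e-03,
        7.09225626e-05,  5.17624854e-04]), 'tau': array([-1.92008392e-04, -4.12268221e+01, -2.59742671e+01, -1.77320512e-04,
        4.19973512e-03,  2.05705192e-05]), 'eef_pos': array([206.13807617, 482.57462392, 230.7331646 ]), 'ee_rot': array([-2.52476491e-04,  2.00508205e-01,  9.79691818e-01, -5.81932325e-04]), 'force': array([-0.68698183,  0.49976115, -0.19889103]), 'wrist_torque': array([0.02294165, 0.04432733, 0.00977103]), 'grip_width': 1.0021756297000186}
scene {'intrinsics': array([[397.56017887,   0.        , 280.7558021 ],
       [  0.        , 397.56017887, 214.68490342],
       [  0.        ,   0.        ,   1.        ]]), 'k1': -0.06024249146123874, 'R': array([[ 0.73612896, -0.67641886,  0.02390972],
       [-0.3202988 , -0.37925746, -0.86808551],
       [ 0.59625736,  0.63136463, -0.49583855]]), 't': array([-441.29324502,  234.8482438 ,  669
[... 174 characters left out ...]
        ]]), 'k1': -0.17870070975486485, 'R': array([[ 1.00736331e-02, -9.99949115e-01,  5.38597358e-04],
       [-9.98354338e-01, -1.00879737e-02, -5.64521736e-02],
       [ 5.64547344e-02,  3.09674771e-05, -9.98405159e-01]]), 't': array([ -53.4658206 ,  568.27126659, 1494.10730309])}
wrist {'intrinsics': array([[352.23763325,   0.        , 282.52807961],
       [  0.        , 352.23763325, 210.98021356],
       [  0.        ,   0.        ,   1.        ]]), 'k1': -0.06923354859529172, 'R': array([[ 0.39374629,  0.91921692, -0.00202914],
       [ 0.87376898, -0.37359132,  0.31137966],
       [ 0.28546738, -0.12437758, -0.95028343]]), 't': array([-524.30173228,  -38.87461943,  380.70168168])}
```

View pics/top0.png

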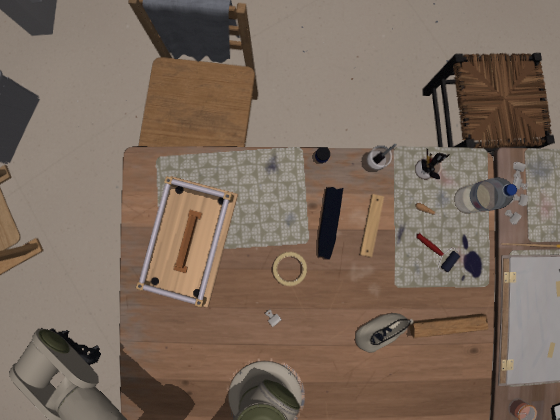

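View pics/scene0.png

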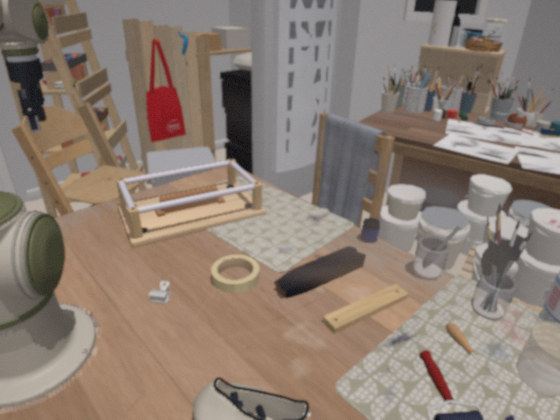

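View pics/wrist0.png

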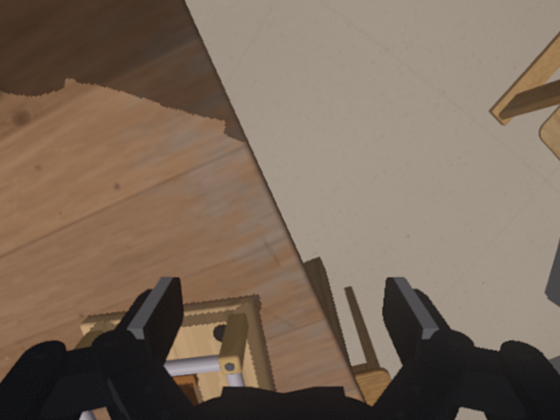

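The top view shows the batten near (330,222), the slat near (372,225) and the jig around (187,241). The tape is at (290,269), the ink pot at (321,155) and the glass pot at (378,158).

```bash
cat > h.py <<'E'
import numpy as np,cv2
def rays(p,uv):
    K=np.array(p['intrinsics']);k=float(p['k1'])
    n=cv2.undistortPoints(np.array(uv,np.float64).reshape(-1,1,2),K,np.array([k,0,0,0.]))[:,0]
    return np.c_[n,np.ones(len(n))]
def plane(p,uv,z):
    R=np.array(p['R']);t=np.array(p['t']);d=rays(p,uv)@R;c=-R.T@t
    s=(z-c[2])/d[:,2];return c+d*s[:,None]
def cloud(p,d):
    v,u=np.nonzero(d>0);uv=np.c_[u,v]
    P=(rays(p,uv)*d[v,u][:,None]-np.array(p['t']))@np.array(p['R'])
    return uv,P
def proj(p,X):
    R=np.array(p['R']);t=np.array(p['t']);X=np.atleast_2d(X)
    return cv2.projectPoints(np.array(X,float),cv2.Rodrigues(R)[0],t,np.array(p['intrinsics']),np.array([float(p['k1']),0,0,0]))[0][:,0]
def rect(P):
    (c,(a,b),th)=cv2.minAreaRect(np.array(P[:,:2],np.float32))
    if a<b:a,b,th=b,a,th+90
    return np.round(c,1),round(a,1),round(b,1),round((th+90)%180-90,2)
E
python3 - <<'E'
from h import *
p=dict(np.load('pics/top0.npz'));im=p['im'];d=p['d']
uv,P=cloud(p,d)
Z=np.zeros((420,560));Z[uv[:,1],uv[:,0]]=P[:,2]
print('table z',np.median(P[(np.abs(uv-[250,330])<8).all(1),2]))
for n,(x0,y0,x1,y1) in dict(slat=(355,188,388,262),batten=(312,180,346,264),tape=(268,248,310,290),ink=(310,145,333,166),glass=(362,142,392,172),jig=(130,170,240,312)).items():
    s=Z[y0:y1,x0:x1];print(n,np.percentile(s,[5,50,90,98]).round(1))
    ins=(uv[:,0]>=x0)&(uv[:,0]<x1)&(uv[:,1]>=y0)&(uv[:,1]<y1)
    lo,hi={'slat':(8,25),'batten':(22,45),'tape':(15,40),'ink':(30,70),'glass':(20,140),'jig':(80,105)}[n]
    q=P[ins&(P[:,2]>lo)&(P[:,2]<hi)]
    print(len(q),rect(q),np.median(q[:,2]))
E
```

```text
table z 0.931875882055896
slat [-3.9  2.7 16.3 20.1]
721 (array([ 540.7, -319.7]), 212.1, 93.6, 0.3) 14.79151101626967
batten [-3.8  4.6 34.6 37.8]
1138 (array([ 540.3, -191.9]), 219.2, 51.0, -7.99) 32.04696322355102
tape [-4.8  1.8 25.3 28.8]
402 (array([403.3, -74.5]), 102.5, 96.9, -89.19) 24.852402740435565
ink [-746.9    3.7   52.9   56.9]
171 (array([ 748. , -169.4]), 40.8, 40.0, 4.76) 51.08573319009465
glass [-749.8    8.1   76.1   83.3]
385 (array([ 739.2, -339.2]), 66.9, 66.7, -67.65) 59.545446280338886
jig [-3.2 14.7 90.8 97.3]
1928 (array([480.7, 238.2]), 342.9, 202.3, -14.09) 93.86928260083437
```

Run:
```python
from h import *
p=dict(np.load('pics/top0.npz'));im=p['im'];d=p['d']
hsv=cv2.cvtColor(im,cv2.COLOR_RGB2HSV)
print('slat',hsv[225,372],'table',hsv[225,350],'bar',hsv[240,187],hsv[220,192],'base',hsv[240,172],hsv[240,205])
def big(m):
    n,l,s,c=cv2.connectedComponentsWithStats(m.astype(np.uint8));return l==1+np.argmax(s[1:,4])
g=np.zeros((420,560),bool);g[185:265,352:390]=1
m=big(g&(im[:,:,0]>150)&(hsv[:,:,1]>60))
cs=max(cv2.findContours(m.astype(np.uint8),0,cv2.CHAIN_APPROX_NONE)[0],key=len)[:,0]
print('slat',m.sum(),rect(plane(p,cs,14)))
g[:]=0;g[205:275,170:205]=1
B=im[:,:,0].astype(int)
m=big(g&(hsv[:,:,2]<165)&(hsv[:,:,1]>100))
cs=max(cv2.findContours(m.astype(np.uint8),0,cv2.CHAIN_APPROX_NONE)[0],key=len)[:,0]
print('bar',m.sum(),rect(plane(p,cs,60)))
uv,P=cloud(p,d)
q=P[(abs(P[:,2]-60)<9)&(uv[:,0]>165)&(uv[:,0]<210)&(uv[:,1]>200)&(uv[:,1]<285)];print('barD',len(q),rect(q))
o=im.copy();o[m]=[255,0,0];cv2.imwrite('pics/m1.png',cv2.resize(o[150:330,120:400],None,fx=2.8,fy=2.8)[:,:,::-1])
```

```text
slat [ 16 108 165] table [ 12 102 140] bar [ 12 150 114] [ 13 151 113] base [ 14  98 185] [ 14  96 186]
slat 653 (array([ 536.1, -326.3]), 187.8, 36.7, -11.7)
bar 707 (array([481.7, 231. ]), 187.6, 42.2, -14.5)
barD 419 (array([481.5, 237.4]), 158.5, 24.1, -15.15)
```

View pics/m1.png

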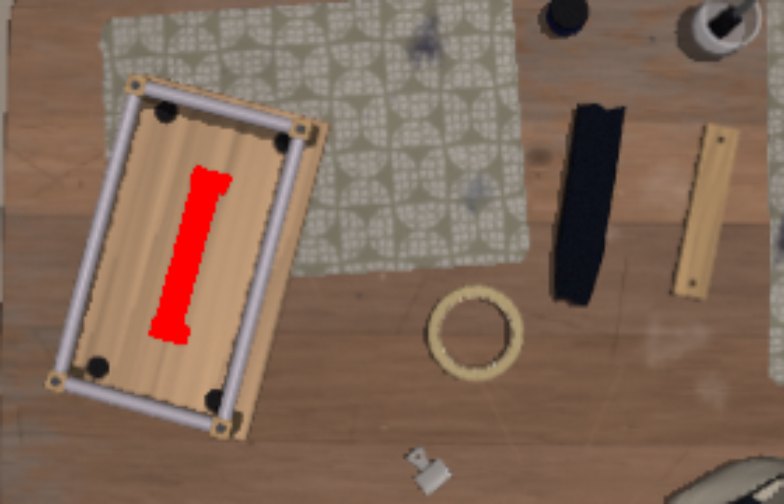

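```bash
cat >> h.py <<'E'
from scipy.spatial.transform import Rotation as Ro
def tool(s):
    q=s['ee_rot'];return Ro.from_quat([q[1],q[2],q[3],q[0]])
def go(s,xyz,ydeg):
    """tool-frame shift, first in present axes; and rot vec to reach jaw axis at ydeg in world, tool down"""
    r=tool(s);lin=r.inv().apply(np.array(xyz)-s['eef_pos'])
    Y=r.apply([0,1,0]);cur=np.degrees(np.arctan2(Y[1],Y[0]))
    dy=(ydeg-cur+90)%180-90;a=np.radians(cur+dy)
    y=np.array([np.cos(a),np.sin(a),0]);z=np.array([0,0,-1.]);x=np.cross(y,z)
    T=Ro.from_matrix(np.c_[x,y,z])
    print('pos',s['eef_pos'].round(1),'yaw',cur.round(2),'t',round(s['time_s'],2),'lin',lin.round(1),'rot',(r.inv()*T).as_rotvec().round(4),'grip',round(s['grip_width']*85.4,1),'F',s['force'].round(1))
E
python3 - <<'E'
from h import *
from rig import sensors,imaging
s=sensors.sense();go(s,[536,-326,231],78.3)
p=imaging.camera_params('wrist');c=-np.array(p['R']).T@p['t'];print(c, tool(s).inv().apply(c-s['eef_pos']))
E
```

```text
pos [206.2 482.6 230.9] yaw 66.86 t 0.15 lin [-6.21e+02 -6.14e+02  3.00e-01] rot [-0.0009 -0.0003 -0.1996] grip 85.8 F [0.1 0.5 0. ]
[131.74021519 514.78674699 372.89242843] [  81.12473072    0.21153763 -141.98957594]
```

```bash
python3 -m creep '[{"grip":85,"linear":[-26,-25.5,0],"rot":[0,0,0]},{"grip":85,"linear":[-26,-25.5,0],"rot":[0,0,0]},{"grip":85,"linear":[-26,-25.5,0],"rot":[0,0,0]},{"grip":85,"linear":[-26,-25.5,0],"rot":[0,0,0]},{"grip":85,"linear":[-26,-25.5,0],"rot":[0,0,0]},{"grip":85,"linear":[-26,-25.5,0],"rot":[0,0,0]},{"grip":85,"linear":[-26,-25.5,0],"rot":[0,0,0]},{"grip":85,"linear":[-26,-25.5,0],"rot":[0,0,0]},{"grip":85,"linear":[-26,-25.5,0],"rot":[0,0,0]},{"grip":85,"linear":[-26,-25.5,0],"rot":[0,0,0]},{"grip":85,"linear":[-26,-25.5,0],"rot":[0,0,0]},{"grip":85,"linear":[-26,-25.5,0],"rot":[0,0,0]}]' 40
python3 -m creep '[{"grip":85,"linear":[-26,-25.5,0],"rot":[0,0,0]},{"grip":85,"linear":[-26,-25.5,0],"rot":[0,0,0]},{"grip":85,"linear":[-26,-25.5,0],"rot":[0,0,0]},{"grip":85,"linear":[-26,-25.5,0],"rot":[0,0,0]},{"grip":85,"linear":[-26,-25.5,0],"rot":[0,0,0]},{"grip":85,"linear":[-26,-25.5,0],"rot":[0,0,0]},{"grip":85,"linear":[-26,-25.5,0],"rot":[0,0,0]},{"grip":85,"linear":[-26,-25.5,0],"rot":[0,0,0]},{"grip":85,"linear":[-26,-25.5,0],"rot":[0,0,0]},{"grip":85,"linear":[-26,-25.5,0],"rot":[0,0,0]},{"grip":85,"linear":[-26,-25.5,0],"rot":[0,0,-0.1]},{"grip":85,"linear":[-26,-25.5,0],"rot":[0,0,-0.1]}]'
python3 -m creep '[{"grip":85,"linear":[0,0,0],"rot":[0,0,0]},{"grip":85,"linear":[0,0,0],"rot":[0,0,0]}]'
python3 - <<'E'
from h import *
from rig import sensors,imaging
s=sensors.sense();go(s,[536,-326,231],78.3);print(s['joints'])
n='wrist';p=imaging.camera_params(n)
im,d=imaging.capture(n);cv2.imwrite(f"pics/{n}1.png",im[:,:,::-1]);np.savez(f"pics/{n}1.npz",im=im,d=d,**{k:np.array(v) for k,v in p.items()})
E
```

```text
time_s: 1.15
eef_pos: [373.1, 77.0, 231.4]
ee_rot: [0.0, 0.201, 0.98, 0.0]
force: [0.2, 0.4, -0.1]
grip_width: 0.993
time_s: 2.15
eef_pos: [542.9, -325.5, 231.0]
ee_rot: [-0.0, 0.1, 0.995, 0.0]
force: [0.6, -0.6, 0.1]
grip_width: 0.994
time_s: 2.32
eef_pos: [542.9, -324.7, 229.6]
ee_rot: [-0.001, 0.103, 0.995, 0.001]
force: [-0.0, 0.7, -0.4]
grip_width: 0.998
pos [ 542.9 -324.7  229.6] yaw 78.22 t 2.32 lin [ 6.5 -2.7 -1.3] rot [ 0.0012 -0.0019 -0.0014] grip 85.2 F [-0.   0.7 -0.4]
[-7.23956086e-01  5.59206412e-01  1.13696785e+00  5.84281464e-05
  1.44768322e+00 -2.08916292e+00]
```

View pics/wrist1.png

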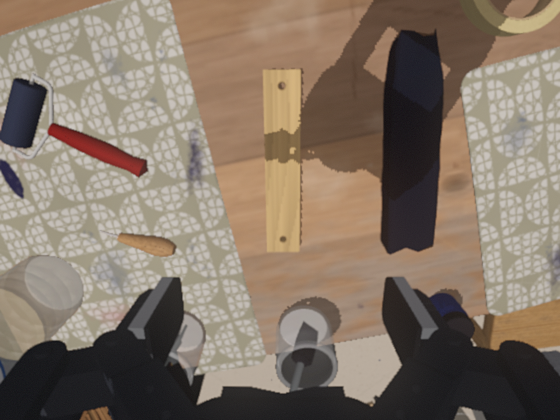

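The wrist view shows the slat upright in the image, rows 69–251, cols 264–300. Its holes are at (282,86) and (283,239). The batten is at cols 382–442, rows 30–252, and the glass pot sits below at (305,340).

Run:
```python
from h import *
p=dict(np.load('pics/wrist1.npz'));im=p['im'];d=p['d']
hsv=cv2.cvtColor(im,cv2.COLOR_RGB2HSV)
def cont(m,x0,y0,x1,y1):
    g=np.zeros_like(m);g[y0:y1,x0:x1]=m[y0:y1,x0:x1]
    n,l,s,c=cv2.connectedComponentsWithStats(g.astype(np.uint8));g=l==1+np.argmax(s[1:,4])
    return max(cv2.findContours(g.astype(np.uint8),0,cv2.CHAIN_APPROX_NONE)[0],key=len)[:,0],g
print(hsv[160,275],hsv[160,250],hsv[210,330])
h,s,v=[hsv[:,:,i].astype(int) for i in range(3)]
c1,g1=cont((s>95)&(h>14)&(v>60),250,60,315,262)
print('slat',rect(plane(p,c1,14)))
for hole in((282,86),(283,239)):print(plane(p,[hole],14).round(1))
c2,g2=cont((im.max(2)<50),370,20,450,262)
print('batten mask z33',rect(plane(p,c2,33)))
uv,P=cloud(p,d)
b=(uv[:,0]>370)&(uv[:,0]<450)&(uv[:,1]>20)&(uv[:,1]<262)
q=P[b&(P[:,2]>28)&(P[:,2]<40)];print('batten depth',len(q),rect(q),np.median(q[:,2]))
q=P[b&(P[:,2]>8)&(P[:,2]<40)];print('batten depth',len(q),rect(q))
b=(uv[:,0]>250)&(uv[:,0]<315)&(uv[:,1]>60)&(uv[:,1]<262)
q=P[b&(P[:,2]>9)&(P[:,2]<22)];print('slat depth',len(q),rect(q),np.median(q[:,2]))
o=im.copy();o[g1]=[255,0,0];o[g2]=[0,255,0];cv2.imwrite('pics/m2.png',o[:300,:,::-1])
```

```text
[ 18 103 198] [ 14 104 169] [ 14 102 183]
slat (array([ 530.2, -323.9]), 190.2, 41.5, -11.42)
[[ 453.6 -306.2   14. ]]
[[ 609.6 -337.9   14. ]]
batten mask z33 (array([ 536.2, -195.8]), 214.8, 56.0, -8.31)
batten depth 9333 (array([ 548.1, -191.9]), 199.4, 52.3, -8.7) 31.103193529384498
batten depth 11752 (array([ 537.8, -190.5]), 220.0, 52.4, -8.52)
slat depth 6342 (array([ 531.2, -322.3]), 190.0, 36.3, -11.32) 13.328800530119615
```

View pics/m2.png

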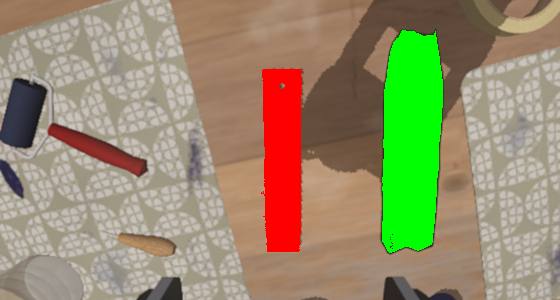

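Run:
```python
from h import *
from rig import sensors,imaging
s=sensors.sense();go(s,[531.5,-322.1,3],78.55)
```

```text
pos [ 542.8 -323.5  230.4] yaw 78.25 t 2.37 lin [ 11.   -1.1 227.4] rot [ 0.001  -0.0014 -0.0052] grip 85.2 F [ 0.1  1.  -0.2]
```

```bash
python3 -m creep '[{"grip":85,"linear":[5.5,-0.5,35],"rot":[0,0,-0.005]},{"grip":85,"linear":[5.5,-0.5,35],"rot":[0,0,0]},{"grip":85,"linear":[0,0,35],"rot":[0,0,0]},{"grip":85,"linear":[0,0,35],"rot":[0,0,0]},{"grip":85,"linear":[0,0,30],"rot":[0,0,0]},{"grip":85,"linear":[0,0,20],"rot":[0,0,0]},{"grip":85,"linear":[0,0,0],"rot":[0,0,0]},{"grip":85,"linear":[0,0,0],"rot":[0,0,0]}]'
python3 - <<'E'
from h import *
from rig import sensors,imaging
s=sensors.sense();go(s,[531.5,-322.1,3],78.55)
n='wrist';p=imaging.camera_params(n)
im,d=imaging.capture(n);cv2.imwrite(f"pics/{n}2.png",im[:,:,::-1])
E
```

```text
time_s: 3.03
eef_pos: [531.9, -321.5, 41.9]
ee_rot: [-0.0, 0.099, 0.995, 0.0]
force: [-0.3, 0.9, 0.7]
grip_width: 0.995
pos [ 531.9 -321.5   41.9] yaw 78.63 t 3.03 lin [ 0.3 -0.7 38.9] rot [ 0.0004 -0.0005  0.0014] grip 85.0 F [-0.3  0.9  0.7]
```

View pics/wrist2.png

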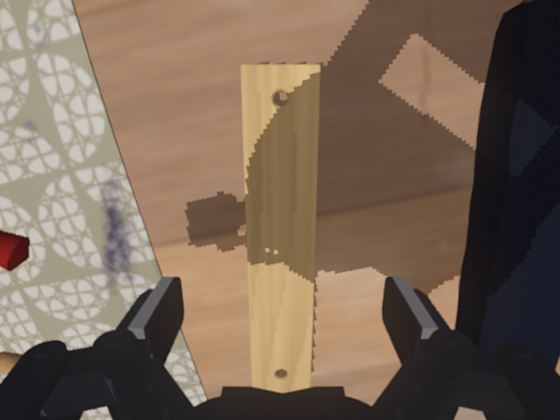

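The slat sits between the jaws, with holes at (281,98) and (280,374) and its axis on the finger centre line near col 282. I'll descend and grip.

```bash
python3 -m creep '[{"grip":85,"linear":[0,-0.5,20],"rot":[0,0,0]},{"grip":85,"linear":[0,0,15],"rot":[0,0,0]},{"grip":85,"linear":[0,0,5],"rot":[0,0,0]},{"grip":30,"linear":[0,0,0],"rot":[0,0,0]},{"grip":30,"linear":[0,0,0],"rot":[0,0,0]},{"grip":30,"linear":[0,0,0],"rot":[0,0,0]},{"grip":30,"linear":[0,0,0],"rot":[0,0,0]},{"grip":30,"linear":[0,0,0],"rot":[0,0,0]},{"grip":30,"linear":[0,0,0],"rot":[0,0,0]},{"grip":30,"linear":[0,0,0],"rot":[0,0,0]}]' 40
python3 - <<'E'
from h import *
from rig import sensors,imaging
s=sensors.sense();go(s,[531.5,-322.1,3],78.55)
E
```

```text
time_s: 3.92
eef_pos: [532.5, -323.5, 2.8]
ee_rot: [0.001, 0.099, 0.995, -0.001]
force: [-1.2, 0.5, 6.9]
grip_width: 0.408
pos [ 532.5 -323.5    2.8] yaw 78.61 t 3.92 lin [ 1.2  1.1 -0.2] rot [-0.0013  0.0021  0.0011] grip 34.8 F [-1.2  0.5  6.9]
```

```bash
python3 -m creep '[{"grip":30,"linear":[0,0,-10],"rot":[0,0,0]},{"grip":30,"linear":[0,0,-30],"rot":[0,0,0]},{"grip":30,"linear":[0,0,-40],"rot":[0,0,0]},{"grip":30,"linear":[0,0,-40],"rot":[0,0,0]},{"grip":30,"linear":[0,0,-40],"rot":[0,0,0]},{"grip":30,"linear":[0,0,-40],"rot":[0,0,0]},{"grip":30,"linear":[0,0,-20],"rot":[0,0,0]},{"grip":30,"linear":[0,0,0],"rot":[0,0,0]}]'
python3 - <<'E'
from h import *
from rig import sensors,imaging
s=sensors.sense();go(s,[480,236,223],75.5)
n='wrist';p=imaging.camera_params(n)
im,d=imaging.capture(n);cv2.imwrite(f"pics/{n}3.png",im[:,:,::-1])
E
```

```text
time_s: 4.58
eef_pos: [533.0, -323.8, 227.8]
ee_rot: [0.004, 0.099, 0.995, -0.003]
force: [0.4, -0.6, -0.1]
grip_width: 0.409
pos [ 533.  -323.8  227.8] yaw 78.62 t 4.58 lin [162.4 538.3   0.7] rot [-0.0048  0.0087  0.0544] grip 34.9 F [ 0.4 -0.6 -0.1]
```

View pics/wrist3.png

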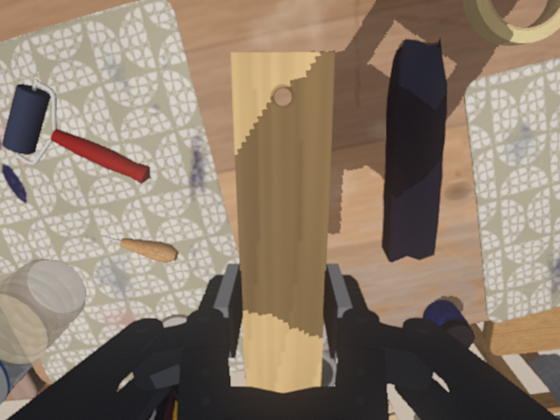

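```bash
python3 -m creep '[{"grip":30,"linear":[4,14,0],"rot":[0,0,0.02]},{"grip":30,"linear":[8,27,0],"rot":[0,0,0.034]},{"grip":30,"linear":[8,27,0],"rot":[0,0,0]},{"grip":30,"linear":[8,27,0],"rot":[0,0,0]},{"grip":30,"linear":[8,27,0],"rot":[0,0,0]},{"grip":30,"linear":[8,27,0],"rot":[0,0,0]},{"grip":30,"linear":[8,27,0],"rot":[0,0,0]},{"grip":30,"linear":[8,27,0],"rot":[0,0,0]},{"grip":30,"linear":[8,27,0],"rot":[0,0,0]},{"grip":30,"linear":[8,27,0],"rot":[0,0,0]},{"grip":30,"linear":[8,27,0],"rot":[0,0,0]},{"grip":30,"linear":[8,27,0],"rot":[0,0,0]}]'
python3 -m creep '[{"grip":30,"linear":[8,27,0],"rot":[0,0,0]},{"grip":30,"linear":[8,27,0],"rot":[0,0,0]},{"grip":30,"linear":[8,27,0],"rot":[0,0,0]},{"grip":30,"linear":[8,27,0],"rot":[0,0,0]},{"grip":30,"linear":[4,14,0],"rot":[0,0,0]},{"grip":30,"linear":[0,0,0],"rot":[0,0,0]},{"grip":30,"linear":[0,0,0],"rot":[0,0,0]},{"grip":30,"linear":[0,0,0],"rot":[0,0,0]}]'
python3 - <<'E'
from h import *
from rig import sensors,imaging
s=sensors.sense();go(s,[480,236,223],75.5)
n='wrist';p=imaging.camera_params(n)
im,d=imaging.capture(n);cv2.imwrite(f"pics/{n}4.png",im[:,:,::-1]);np.savez(f"pics/{n}4.npz",im=im,d=d,**{k:np.array(v) for k,v in p.items()})
E
```

```text
time_s: 5.63
eef_pos: [517.8, 2.6, 220.1]
ee_rot: [-0.001, 0.126, 0.992, 0.0]
force: [1.1, -0.2, -0.5]
grip_width: 0.407
time_s: 6.3
eef_pos: [514.2, 127.5, 220.6]
ee_rot: [-0.001, 0.126, 0.992, -0.0]
force: [-0.5, 0.4, -0.3]
grip_width: 0.408
pos [514.2 127.5 220.6] yaw 75.49 t 6.3 lin [60.3 96.5 -2.4] rot [-0.0007 -0.0014 -0.0002] grip 34.8 F [-0.5  0.4 -0.3]
```

View pics/wrist4.png

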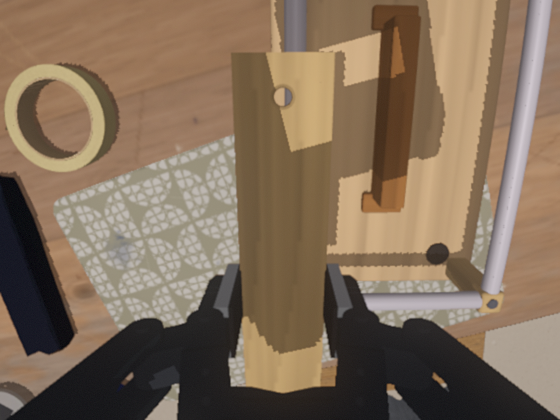

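The whole rest bar is visible at cols 372–418, rows 5–212. The held slat is at cols 232–337, with its far hole at (284,97).

Run:
```python
from h import *
from rig import sensors
p=dict(np.load('pics/wrist4.npz'));im=p['im'];d=p['d']
uv,P=cloud(p,d)
b=(uv[:,0]>340)&(uv[:,0]<440)&(uv[:,1]<225)
q=P[b&(abs(P[:,2]-60)<6)];print('bar',len(q),rect(q),np.median(q[:,2]),q[:,:2].mean(0).round(1))
q=P[b&(abs(P[:,2]-18)<6)];print('base z',np.median(q[:,2]))
hsv=cv2.cvtColor(im,cv2.COLOR_RGB2HSV).astype(int)
print(hsv[100,395],hsv[30,399],hsv[190,388])
# slat held
b=(uv[:,0]>215)&(uv[:,0]<350)&(uv[:,1]<395)&(P[:,2]>180)&(P[:,2]<300)
s=sensors.sense();r=tool(s)
T=r.inv().apply(P-s['eef_pos'])
m=b&(uv[:,1]<262)
q=T[m];print('slat tool-frame far part z',np.percentile(q[:,2],[5,50,95]).round(1))
q=T[m&(abs(q_:=T[:,2]-np.median(q[:,2]))<8)]
print('slat rect',rect(q), 'xmax',np.percentile(q[:,0],[0,2,98,100]).round(1))
A=np.c_[q[:,0],q[:,1],np.ones(len(q))];co=np.linalg.lstsq(A,q[:,2],rcond=None)[0];print('slope',co)
# hole by ray onto slat top plane
C=-p['R'].T@p['t']
def onslat(u):
    dd=r.inv().apply((rays(p,[u])@p['R'])[0]);c=r.inv().apply(C-s['eef_pos'])
    t=(co[2]+co[0]*c[0]+co[1]*c[1]-c[2])/(dd[2]-co[0]*dd[0]-co[1]*dd[1]);return (c+t*dd).round(1)
print('hole',onslat((284,97)),'end corners',onslat((233,53)),onslat((335,53)),'sides at row 240',onslat((239,240)),onslat((328,240)))
```

```text
bar 5172 (array([476.7, 239.3]), 160.1, 23.0, -14.32) 59.22250101303812 [471.6 239.9]
base z 17.30998774733596
[ 14 157  91] [ 13 152  94] [ 14 156 150]
slat tool-frame far part z [-11.6 -10.5  -9.5]
slat rect (array([56. ,  0.4]), 80.6, 36.4, -0.23) xmax [15.7 18.3 95.1 96.4]
slope [-2.54012267e-03  1.96824879e-05 -1.03544392e+01]
hole [ 81.1   0.9 -10.6] end corners [ 95.9 -16.8 -10.6] [ 95.9  18.6 -10.6] sides at row 240 [ 25.9 -17.2 -10.4] [ 25.9  18.7 -10.4]
```

Run:
```python
from h import *
from rig import sensors,imaging
s=sensors.sense();go(s,[477.7,238.4,130],75.7)
```

```text
pos [514.4 127.3 220.8] yaw 75.45 t 6.35 lin [63.3 98.4 90.8] rot [-0.0005 -0.0009 -0.0043] grip 34.5 F [-0.3 -0.  -1.8]
```

```bash
python3 -m creep '[{"grip":30,"linear":[10,16,0],"rot":[0,0,0]},{"grip":30,"linear":[16,25,0],"rot":[0,0,-0.004]},{"grip":30,"linear":[16,25,0],"rot":[0,0,0]},{"grip":30,"linear":[16,24.4,0],"rot":[0,0,0]},{"grip":30,"linear":[5.3,8,20],"rot":[0,0,0]},{"grip":30,"linear":[0,0,30],"rot":[0,0,0]},{"grip":30,"linear":[0,0,30],"rot":[0,0,0]},{"grip":30,"linear":[0,0,11],"rot":[0,0,0]},{"grip":30,"linear":[0,0,0],"rot":[0,0,0]},{"grip":30,"linear":[0,0,0],"rot":[0,0,0]}]'
python3 - <<'E'
from h import *
from rig import sensors,imaging
s=sensors.sense();go(s,[477.7,238.4,63.5],75.7)
n='wrist';p=imaging.camera_params(n)
im,d=imaging.capture(n);cv2.imwrite(f"pics/{n}5.png",im[:,:,::-1]);np.savez(f"pics/{n}5.npz",im=im,d=d,**{k:np.array(v) for k,v in p.items()})
E
```

```text
time_s: 7.18
eef_pos: [477.9, 238.5, 130.4]
ee_rot: [-0.0, 0.125, 0.992, -0.0]
force: [0.3, 0.6, 0.3]
grip_width: 0.411
pos [477.9 238.5 130.4] yaw 75.68 t 7.18 lin [ 0.1 -0.2 66.9] rot [-0.0003 -0.0004 -0.0004] grip 35.1 F [0.3 0.6 0.3]
```

View pics/wrist5.png

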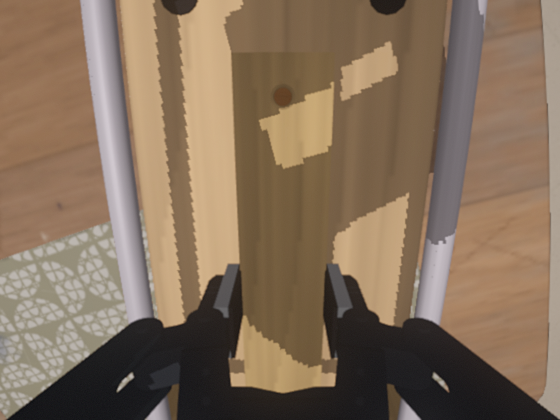

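Run:
```python
from h import *
from rig import sensors
p=dict(np.load('pics/wrist5.npz'));uv,P=cloud(p,p['d'])
s=sensors.sense();T=tool(s).inv().apply(P-s['eef_pos'])
for lo,hi in((0,60),(60,120),(120,240)):
  o=[]
  for c0,c1 in((70,160),(420,490)):
    b=(uv[:,1]>=lo)&(uv[:,1]<hi)&(uv[:,0]>c0)&(uv[:,0]<c1)&(P[:,2]>85)&(P[:,2]<102)
    q=T[b];o+=[np.median(q[:,1]),len(q)]
  print(lo,o,'mid y',(o[0]+o[2])/2)
```

```text
0 [np.float64(-86.40928430942469), 2038, np.float64(86.98589868730042), 2039] mid y 0.2883071889378641
60 [np.float64(-86.42106350839339), 1974, np.float64(87.03980750296091), 1972] mid y 0.30937199728376186
120 [np.float64(-86.3115722251222), 3708, np.float64(87.06373554545152), 3698] mid y 0.37608166016465816
```

Frame midline is at tool y +0.3 mm and the slat at about +0.6, so it's well centred. Lowering.

```bash
python3 -m creep '[{"grip":30,"linear":[0,0,30],"rot":[0,0,0]},{"grip":30,"linear":[0,0,20],"rot":[0,0,0]},{"grip":30,"linear":[0,0,10],"rot":[0,0,0]},{"grip":30,"linear":[0,0,5],"rot":[0,0,0]},{"grip":30,"linear":[0,0,0],"rot":[0,0,0]},{"grip":30,"linear":[0,0,0],"rot":[0,0,0]}]'
python3 -m creep '[{"grip":30,"linear":[0,0,1.5],"rot":[0,0,0]},{"grip":30,"linear":[0,0,0],"rot":[0,0,0]}]'
python3 -m creep '[{"grip":30,"linear":[0,0,0],"rot":[0,0,0]}]'
```

```text
time_s: 7.73
eef_pos: [478.3, 239.4, 66.5]
ee_rot: [0.001, 0.124, 0.992, 0.0]
force: [0.0, -0.7, -0.1]
grip_width: 0.406
time_s: 7.9
eef_pos: [478.0, 239.4, 64.6]
ee_rot: [0.001, 0.124, 0.992, 0.0]
force: [-1.0, 0.4, -0.4]
grip_width: 0.407
time_s: 7.98
eef_pos: [477.8, 239.4, 64.4]
ee_rot: [0.0, 0.124, 0.992, 0.0]
force: [0.1, -0.3, 0.3]
grip_width: 0.41
```

```bash
python3 -m creep '[{"grip":30,"linear":[0,0,1],"rot":[0,0,0]},{"grip":30,"linear":[0,0,0],"rot":[0,0,0]}]'
python3 -m creep '[{"grip":30,"linear":[0,0,0.7],"rot":[0,0,0]},{"grip":30,"linear":[0,0,0],"rot":[0,0,0]}]'
```

```text
time_s: 8.15
eef_pos: [477.5, 239.3, 62.9]
ee_rot: [0.0, 0.124, 0.992, 0.0]
force: [0.2, 0.0, -1.0]
grip_width: 0.408
time_s: 8.32
eef_pos: [477.6, 239.3, 62.8]
ee_rot: [0.0, 0.124, 0.992, -0.0]
force: [-3.2, -0.8, 6.2]
grip_width: 0.407
```

Contact at 6 N. Releasing gently, then opening wide.

```bash
python3 -m creep '[{"grip":45,"linear":[0,0,0],"rot":[0,0,0]},{"grip":60,"linear":[0,0,0],"rot":[0,0,0]},{"grip":80,"linear":[0,0,0],"rot":[0,0,0]},{"grip":80,"linear":[0,0,0],"rot":[0,0,0]},{"grip":80,"linear":[0,0,0],"rot":[0,0,0]},{"grip":80,"linear":[0,0,0],"rot":[0,0,0]},{"grip":80,"linear":[0,0,-10],"rot":[0,0,0]},{"grip":80,"linear":[0,0,-30],"rot":[0,0,0]},{"grip":80,"linear":[0,0,-40],"rot":[0,0,0]},{"grip":80,"linear":[0,0,-40],"rot":[0,0,0]},{"grip":80,"linear":[0,0,-30],"rot":[0,0,0]},{"grip":80,"linear":[0,0,0],"rot":[0,0,0]}]'
python3 - <<'E'
from h import *
from rig import sensors,imaging
n='wrist';s=sensors.sense();p=imaging.camera_params(n)
im,d=imaging.capture(n);cv2.imwrite(f"pics/{n}6.png",im[:,:,::-1]);np.savez(f"pics/{n}6.npz",im=im,d=d,**{k:np.array(v) for k,v in p.items()})
go(s,[538,-190.5,213],81.5)
uv,P=cloud(p,d)
q=P[(uv[:,0]>230)&(uv[:,0]<340)&(uv[:,1]<400)&(abs(P[:,2]-74)<9)]
print('slat',len(q),rect(q),np.median(q[:,2]))
A=np.c_[q[:,:2],np.ones(len(q))];print(np.linalg.lstsq(A,q[:,2],rcond=None)[0])
E
```

```text
time_s: 9.32
eef_pos: [479.7, 239.9, 219.3]
ee_rot: [0.005, 0.124, 0.992, 0.002]
force: [0.8, -0.0, -0.2]
grip_width: 0.935
pos [479.7 239.9 219.3] yaw 75.76 t 9.32 lin [-162.4 -402.9    5.7] rot [ 0.0051  0.0106 -0.1002] grip 79.8 F [ 0.8 -0.  -0.2]
slat 9325 (array([507.2, 240.4]), 249.3, 93.6, -13.51) 73.32634637611774
[ 1.15096058e-03 -1.51605194e-03  7.32010560e+01]
```

View pics/wrist6.png

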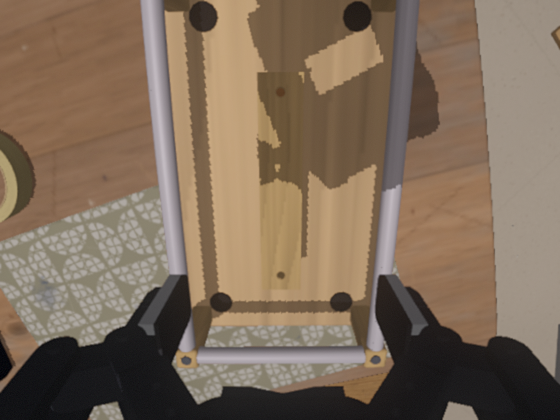

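The slat lies on the bar with holes at (281,92) and (281,275), level and midway between the rails.

Run:
```python
from h import *
p=dict(np.load('pics/wrist6.npz'));uv,P=cloud(p,p['d'])
q=P[(uv[:,0]>245)&(uv[:,0]<315)&(uv[:,1]>60)&(uv[:,1]<295)&(abs(P[:,2]-74)<5)]
print('slat',len(q),rect(q),np.median(q[:,2]))
h=plane(p,[(281,92),(281,275)],74);print(h.round(1),h.mean(0),np.degrees(np.arctan2(*(h[0]-h[1])[[1,0]])))
q=P[(uv[:,1]>340)&(uv[:,1]<370)&(uv[:,0]>205)&(uv[:,0]<355)&(P[:,2]>80)&(P[:,2]<105)]
f=np.polyfit(q[:,1],q[:,0],1);print('near rail',q.mean(0).round(1),np.degrees(np.arctan(f[0])))
# distance of near rail from slat centre along jig x
ux=np.array([np.cos(np.radians(-14.3)),np.sin(np.radians(-14.3))]);print((q[:,:2].mean(0)-h.mean(0)[:2])@ux,'expect 160')
```

```text
slat 9240 (array([476.8, 239.6]), 190.1, 36.2, -14.24) 73.32169713656201
[[399.3 260.1  74. ]
 [553.8 220.5  74. ]] [476.5369984  240.25994956  74.        ] 165.62939673655544
near rail [627.3 200.4  91. ] 13.913963175708066
155.97612864168818 expect 160
```

```bash
python3 -m creep '[{"grip":85,"linear":[-6,-15,0],"rot":[0,0,0]},{"grip":85,"linear":[-12,-30,0],"rot":[0,0,0]},{"grip":85,"linear":[-12,-30,0],"rot":[0,0,0]},{"grip":85,"linear":[-12,-30,0],"rot":[0,0,0]},{"grip":85,"linear":[-12,-30,0],"rot":[0,0,0]},{"grip":85,"linear":[-12,-30,0],"rot":[0,0,0]},{"grip":85,"linear":[-12,-30,0],"rot":[0,0,0]},{"grip":85,"linear":[-12,-30,0],"rot":[0,0,0]},{"grip":85,"linear":[-12,-30,0],"rot":[0,0,0]},{"grip":85,"linear":[-12,-30,0],"rot":[0,0,0]},{"grip":85,"linear":[-12,-30,0],"rot":[0,0,0]},{"grip":85,"linear":[-12,-30,0],"rot":[0,0,0]}]'
python3 -m creep '[{"grip":85,"linear":[-12,-30,0],"rot":[0,0,0]},{"grip":85,"linear":[-12,-28,0],"rot":[0,0,-0.05]},{"grip":85,"linear":[0,0,0],"rot":[0,0,-0.05]},{"grip":85,"linear":[0,0,0],"rot":[0,0,0]},{"grip":85,"linear":[0,0,0],"rot":[0,0,0]}]'
python3 - <<'E'
from h import *
from rig import sensors,imaging
s=sensors.sense();go(s,[538,-190.5,213],81.5)
n='wrist';p=imaging.camera_params(n)
im,d=imaging.capture(n);cv2.imwrite(f"pics/{n}7.png",im[:,:,::-1]);np.savez(f"pics/{n}7.npz",im=im,d=d,**{k:np.array(v) for k,v in p.items()})
E
```

```text
time_s: 10.37
eef_pos: [525.8, -130.5, 211.2]
ee_rot: [-0.001, 0.124, 0.992, 0.0]
force: [0.5, -0.1, -0.1]
grip_width: 0.997
time_s: 10.78
eef_pos: [534.9, -190.8, 211.3]
ee_rot: [-0.001, 0.075, 0.997, 0.0]
force: [-0.6, 0.7, 0.3]
grip_width: 0.994
pos [ 534.9 -190.8  211.3] yaw 81.38 t 10.78 lin [-3.   0.8 -1.7] rot [ 0.0008 -0.0016 -0.0021] grip 84.9 F [-0.6  0.7  0.3]
```

View pics/wrist7.png

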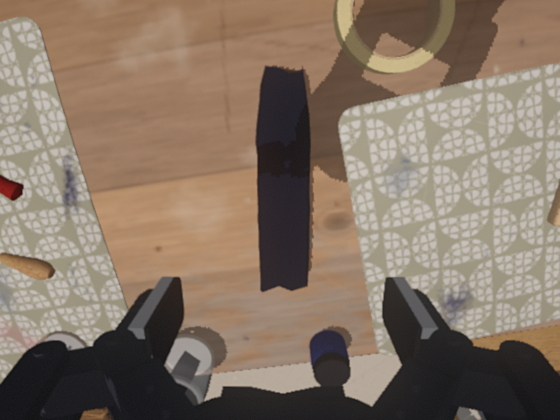

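The batten runs from about (285,67) to (284,290), upright in the image between the jaws. There is a bevel step near row 140.

Run:
```python
from h import *
p=dict(np.load('pics/wrist7.npz'));uv,P=cloud(p,p['d']);im=p['im']
b=(uv[:,0]>240)&(uv[:,0]<330)&(uv[:,1]>50)&(uv[:,1]<305)
th=np.radians(-8.5);ux=np.array([np.cos(th),np.sin(th)]);uy=np.array([-ux[1],ux[0]])
for lo in(6,12,20,28):
  q=P[b&(P[:,2]>lo)&(P[:,2]<42)];print(lo,len(q),rect(q))
q=P[b&(P[:,2]>6)&(P[:,2]<42)];c=np.array([538,-190.5]);a=(q[:,:2]-c)@ux;w=(q[:,:2]-c)@uy
for x in range(-120,120,15):
  m=(a>=x)&(a<x+15)
  if m.sum()>10: print(x,np.percentile(w[m],[1,99]).round(1),np.median(q[m,2]).round(1),(q[m,2].max()).round(1))
```

```text
6 11173 (array([ 536.9, -190.6]), 220.2, 51.1, -7.99)
12 11172 (array([ 536.9, -190.6]), 220.2, 51.1, -7.99)
20 11162 (array([ 536.9, -190.6]), 220.2, 51.1, -7.99)
28 9781 (array([ 546.2, -191.9]), 201.4, 51.1, -7.96)
-120 [-16.6  17.9] 23.3 26.0
-105 [-19.3  18.8] 24.8 29.0
-90 [-21.2  21. ] 28.0 32.1
-75 [-23.1  23.3] 30.5 33.4
-60 [-24.4  23.7] 31.6 34.1
-45 [-24.5  24.6] 31.6 33.8
-30 [-24.1  24.1] 31.5 33.5
-15 [-24.5  24.5] 31.4 34.3
0 [-24.8  24.8] 31.1 33.3
15 [-24.3  25. ] 31.1 33.3
30 [-24.7  25.4] 31.1 33.7
45 [-25.   24.7] 31.1 33.4
60 [-24.4  25. ] 31.0 33.5
75 [-23.9  25.2] 31.3 33.4
90 [-24.1  24.5] 31.0 33.0
105 [-24.4  21.7] 31.0 32.6
```

```bash
python3 -m creep '[{"grip":85,"linear":[-2,0.5,30],"rot":[0,0,-0.008]},{"grip":85,"linear":[0,0,38],"rot":[0,0,0]},{"grip":85,"linear":[0,0,38],"rot":[0,0,0]},{"grip":85,"linear":[0,0,38],"rot":[0,0,0]},{"grip":85,"linear":[0,0,20],"rot":[0,0,0]},{"grip":85,"linear":[0,0,0],"rot":[0,0,0]},{"grip":85,"linear":[0,0,0],"rot":[0,0,0]},{"grip":85,"linear":[0,0,0],"rot":[0,0,0]}]'
python3 - <<'E'
from h import *
from rig import sensors,imaging
s=sensors.sense();go(s,[537,-190.6,4],81.8)
n='wrist';p=imaging.camera_params(n)
im,d=imaging.capture(n);cv2.imwrite(f"pics/{n}8.png",im[:,:,::-1])
E
```

```text
time_s: 11.5
eef_pos: [538.3, -191.0, 50.0]
ee_rot: [0.001, 0.07, 0.998, -0.001]
force: [-0.2, -0.3, 0.8]
grip_width: 0.997
pos [ 538.3 -191.    50. ] yaw 81.95 t 11.5 lin [ 1.5  0.3 46. ] rot [-0.0011  0.0026  0.0027] grip 85.2 F [-0.2 -0.3  0.8]
```

View pics/wrist8.png

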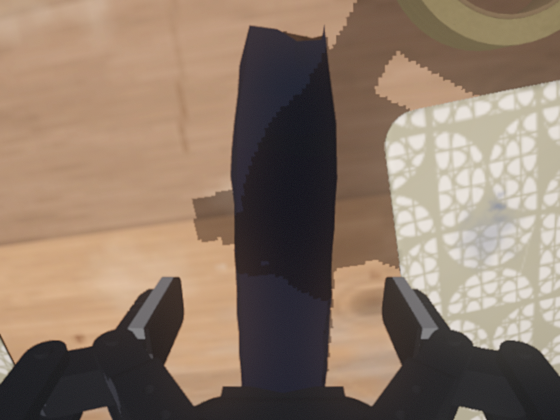

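The batten is centred at col ~284 between the jaws, with clear gaps both sides. I'll go down and grip at 80 N.

```bash
python3 -m creep '[{"grip":85,"linear":[1,0,20],"rot":[0,0,0]},{"grip":85,"linear":[0,0,20],"rot":[0,0,0]},{"grip":85,"linear":[0,0,5],"rot":[0,0,0]},{"grip":85,"linear":[0,0,0],"rot":[0,0,0]},{"grip":40,"linear":[0,0,0],"rot":[0,0,0]},{"grip":40,"linear":[0,0,0],"rot":[0,0,0]},{"grip":40,"linear":[0,0,0],"rot":[0,0,0]},{"grip":40,"linear":[0,0,0],"rot":[0,0,0]},{"grip":40,"linear":[0,0,0],"rot":[0,0,0]},{"grip":40,"linear":[0,0,0],"rot":[0,0,0]},{"grip":40,"linear":[0,0,0],"rot":[0,0,0]},{"grip":40,"linear":[0,0,0],"rot":[0,0,0]}]' 80
python3 -m creep '[{"grip":40,"linear":[0,0,-5],"rot":[0,0,0]},{"grip":40,"linear":[0,0,-15],"rot":[0,0,0]},{"grip":40,"linear":[0,0,-30],"rot":[0,0,0]},{"grip":40,"linear":[0,0,-40],"rot":[0,0,0]},{"grip":40,"linear":[0,0,-40],"rot":[0,0,0]},{"grip":40,"linear":[0,0,-40],"rot":[0,0,0]},{"grip":40,"linear":[0,0,-40],"rot":[0,0,0]},{"grip":40,"linear":[0,0,-10],"rot":[0,0,0]},{"grip":40,"linear":[0,0,0],"rot":[0,0,0]},{"grip":40,"linear":[0,0,0],"rot":[0,0,0]},{"grip":40,"linear":[0,0,0],"rot":[0,0,0]}]'
python3 - <<'E'
from h import *
from rig import sensors,imaging
s=sensors.sense();go(s,[478,239,223],75.7)
n='wrist';p=imaging.camera_params(n)
im,d=imaging.capture(n);cv2.imwrite(f"pics/{n}9.png",im[:,:,::-1]);np.savez(f"pics/{n}9.npz",im=im,d=d,pos=s['eef_pos'],q=s['ee_rot'],**{k:np.array(v) for k,v in p.items()})
E
```

```text
time_s: 12.55
eef_pos: [537.2, -191.0, 4.9]
ee_rot: [0.001, 0.07, 0.998, -0.0]
force: [-1.1, 1.4, 9.6]
grip_width: 0.583
time_s: 13.47
eef_pos: [535.5, -190.4, 220.5]
ee_rot: [-0.002, 0.07, 0.998, 0.001]
force: [0.6, -0.5, -5.3]
grip_width: 0.577
pos [ 535.5 -190.4  220.5] yaw 81.93 t 13.47 lin [117.2 417.   -1.2] rot [ 0.0016 -0.0045  0.1087] grip 49.3 F [ 0.6 -0.5 -5.3]
```

View pics/wrist9.png

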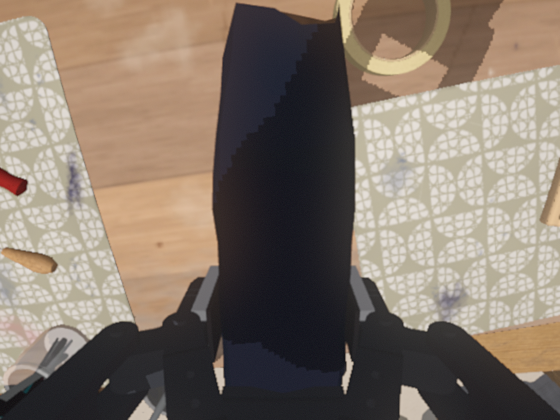

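```bash
cat > bt.py <<'E'
from h import *
import sys
def batten(f):
    p=dict(np.load(f));uv,P=cloud(p,p['d']);q=p['q'];r=Ro.from_quat([q[1],q[2],q[3],q[0]])
    T=r.inv().apply(P-p['pos'])
    b=(uv[:,0]>195)&(uv[:,0]<375)&(uv[:,1]<255)&(T[:,2]>-60)&(T[:,2]<5)
    t=T[b];print('xmax',np.percentile(t[:,0],[98,99.8,100]).round(1),'zrange',np.percentile(t[:,2],[2,50,98]).round(1))
    for x in range(20,115,12):
        m=(t[:,0]>=x)&(t[:,0]<x+12)
        if m.sum()>20: print(x,np.percentile(t[m,1],[1,99]).round(1),'mid',np.percentile(t[m,1],[1,99]).mean().round(2),'z',np.median(t[m,2]).round(1))
    m=(t[:,0]<58)&(abs(t[:,1])<18);A=np.c_[t[m,:2],np.ones(m.sum())];co=np.linalg.lstsq(A,t[m,2],rcond=None)[0];print('plane',co.round(4))
    # world plane
    W=P[b][m];co=np.linalg.lstsq(np.c_[t[m,:2],np.ones(m.sum())],W[:,2],rcond=None)[0];print('world z over tool x,y',co.round(4))
if __name__=='__main__':batten(sys.argv[1])
E
python3 bt.py pics/wrist9.npz
python3 - <<'E'
# same slope measure for batten lying on table (wrist7), same tool-side
from h import *
p=dict(np.load('pics/wrist7.npz'));uv,P=cloud(p,p['d'])
r=np.radians(-8.2);ux=-np.array([np.cos(r),np.sin(r)]);uy=np.array([-np.sin(r),np.cos(r)])
d=P[:,:2]-[537,-190.6];a=d@ux;w=d@uy
m=(a>10)&(a<58)&(abs(w)<18)&(P[:,2]>20);co=np.linalg.lstsq(np.c_[a[m],w[m],np.ones(m.sum())],P[m,2],rcond=None)[0];print('table plane',co.round(4))
E
```

```text
xmax [105.8 108.9 110.2] zrange [-27.8 -25.5 -18.1]
20 [-23.   25.1] mid 1.05 z -26.6
32 [-23.6  25.1] mid 0.77 z -26.6
44 [-23.7  25. ] mid 0.66 z -26.8
56 [-22.4  24.3] mid 0.95 z -26.3
68 [-20.8  23.1] mid 1.14 z -24.8
80 [-19.4  21. ] mid 0.82 z -22.3
92 [-18.1  19.6] mid 0.75 z -19.9
104 [-15.5  18.8] mid 1.61 z -18.7
plane [-6.40000e-03  1.90000e-03 -2.65271e+01]
world z over tool x,y [1.090000e-02 0.000000e+00 2.470023e+02]
table plane [-7.486600e+00 -8.180000e-02  3.607811e+02]
```

```bash
python3 -m creep '[{"grip":40,"linear":[4,13,0],"rot":[0,0,0]},{"grip":40,"linear":[7,25,0],"rot":[0,0,0]},{"grip":40,"linear":[7,25,0],"rot":[0,0,0]},{"grip":40,"linear":[7,25,0],"rot":[0,0,0]},{"grip":40,"linear":[7,25,0],"rot":[0,0,0]},{"grip":40,"linear":[7,25,0],"rot":[0,0,0]},{"grip":40,"linear":[7,25,0],"rot":[0,0,0]},{"grip":40,"linear":[7,25,0],"rot":[0,0,0]},{"grip":40,"linear":[7,25,0],"rot":[0,0,0]},{"grip":40,"linear":[7,25,0],"rot":[0,0,0]},{"grip":40,"linear":[7,25,0],"rot":[0,0,0]},{"grip":40,"linear":[7,25,0],"rot":[0,0,0]}]'
python3 -m creep '[{"grip":40,"linear":[7,25,0],"rot":[0,0,0]},{"grip":40,"linear":[7,25,0],"rot":[0,0,0]},{"grip":40,"linear":[7,25,0],"rot":[0,0,0]},{"grip":40,"linear":[7,25,0],"rot":[0,0,0]},{"grip":40,"linear":[5,18,0],"rot":[0,0,0]},{"grip":40,"linear":[3,10,0],"rot":[0,0,0.05]},{"grip":40,"linear":[0,0,0],"rot":[0,0,0.058]},{"grip":40,"linear":[0,0,0],"rot":[0,0,0]},{"grip":40,"linear":[0,0,0],"rot":[0,0,0]},{"grip":40,"linear":[0,0,0],"rot":[0,0,0]}]'
python3 - <<'E'
from h import *
from rig import sensors,imaging
s=sensors.sense();go(s,[476.6,238.7,130],75.8)
n='wrist';p=imaging.camera_params(n)
im,d=imaging.capture(n);cv2.imwrite(f"pics/{n}10.png",im[:,:,::-1]);np.savez(f"pics/{n}10.npz",im=im,d=d,pos=s['eef_pos'],q=s['ee_rot'],**{k:np.array(v) for k,v in p.items()})
E
python3 bt.py pics/wrist10.npz
python3 - <<'E'
from h import *
p=dict(np.load('pics/wrist7.npz'));uv,P=cloud(p,p['d'])
r=np.radians(-8.2);ux=-np.array([np.cos(r),np.sin(r)]);uy=np.array([-np.sin(r),np.cos(r)])
d=P[:,:2]-[537,-190.6];a=d@ux;w=d@uy
m=(a>10)&(a<58)&(abs(w)<18)&(P[:,2]>20)&(P[:,2]<42);co=np.linalg.lstsq(np.c_[a[m],w[m],np.ones(m.sum())],P[m,2],rcond=None)[0];print('table plane',co.round(4))
E
```

```text
time_s: 14.52
eef_pos: [495.4, 107.4, 221.9]
ee_rot: [-0.001, 0.07, 0.998, 0.0]
force: [0.5, -0.7, -4.2]
grip_width: 0.578
time_s: 15.35
eef_pos: [478.6, 237.3, 222.5]
ee_rot: [-0.001, 0.123, 0.992, -0.0]
force: [0.3, -0.2, -4.7]
grip_width: 0.579
pos [478.6 237.3 222.5] yaw 75.82 t 15.35 lin [ 2.2  0.9 92.5] rot [-0.0005 -0.001   0.0003] grip 49.5 F [ 0.3 -0.2 -4.7]
xmax [105.8 108.9 110.2] zrange [-27.8 -25.5 -18.1]
20 [-23.3  25. ] mid 0.85 z -26.6
32 [-23.7  25. ] mid 0.66 z -26.7
44 [-23.8  24.8] mid 0.53 z -26.8
56 [-22.5  24.1] mid 0.78 z -26.4
68 [-20.9  22.9] mid 1.02 z -24.9
80 [-19.5  20.9] mid 0.71 z -22.4
92 [-18.1  19.4] mid 0.64 z -19.9
104 [-15.8  18.6] mid 1.43 z -18.7
plane [-7.60000e-03  2.20000e-03 -2.65016e+01]
world z over tool x,y [ 8.600000e-03 -2.700000e-03  2.490466e+02]
table plane [5.00000e-03 4.10000e-03 3.14507e+01]
```

View pics/wrist10.png

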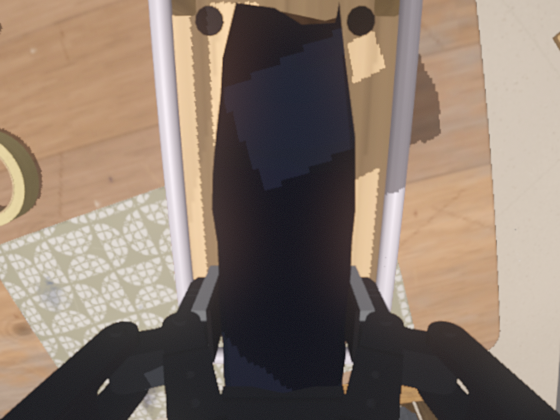

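The batten hangs level, matching its slope on the table, and sits midway between the rails. Its underside is 5 mm below the TCP. I'll descend in stages to TCP z ≈ 89.

```bash
python3 -m creep '[{"grip":40,"linear":[2,1,0],"rot":[0,0,0]},{"grip":40,"linear":[0,0,20],"rot":[0,0,0]},{"grip":40,"linear":[0,0,30],"rot":[0,0,0]},{"grip":40,"linear":[0,0,30],"rot":[0,0,0]},{"grip":40,"linear":[0,0,20],"rot":[0,0,0]},{"grip":40,"linear":[0,0,10],"rot":[0,0,0]},{"grip":40,"linear":[0,0,0],"rot":[0,0,0]},{"grip":40,"linear":[0,0,0],"rot":[0,0,0]},{"grip":40,"linear":[0,0,0],"rot":[0,0,0]}]'
python3 - <<'E'
from h import *
from rig import sensors,imaging
s=sensors.sense();go(s,[476.6,238.7,89.5],75.8)
n='wrist';p=imaging.camera_params(n)
im,d=imaging.capture(n);cv2.imwrite(f"pics/{n}11.png",im[:,:,::-1]);np.savez(f"pics/{n}11.npz",im=im,d=d,pos=s['eef_pos'],q=s['ee_rot'],**{k:np.array(v) for k,v in p.items()})
uv,P=cloud(p,d);T=tool(s).inv().apply(P-s['eef_pos'])
m=(P[:,2]>84)&(P[:,2]<102)&(uv[:,1]<120)
l=T[m&(T[:,1]<-60)&(T[:,1]>-110)];r=T[m&(T[:,1]>60)&(T[:,1]<110)];print(len(l),len(r),np.median(l[:,1]),np.median(r[:,1]))
E
```

```text
time_s: 16.15
eef_pos: [478.1, 239.1, 114.7]
ee_rot: [0.001, 0.124, 0.992, 0.001]
force: [1.3, 0.4, -4.1]
grip_width: 0.578
pos [478.1 239.1 114.7] yaw 75.75 t 16.15 lin [ 1.4 -0.8 25.2] rot [ 0.0014  0.0025 -0.0009] grip 49.3 F [ 1.3  0.4 -4.1]
4474 4450 -86.20323978204593 86.62355386575682
```

View pics/wrist11.png

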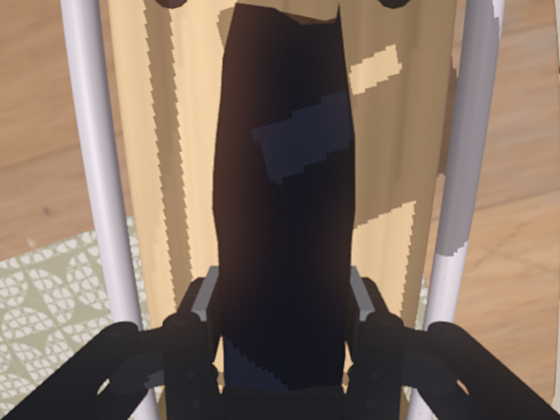

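```bash
python3 -m creep '[{"grip":40,"linear":[1,-0.5,10],"rot":[0,0,0]},{"grip":40,"linear":[0,0,8],"rot":[0,0,0]},{"grip":40,"linear":[0,0,4],"rot":[0,0,0]},{"grip":40,"linear":[0,0,2],"rot":[0,0,0]},{"grip":40,"linear":[0,0,0],"rot":[0,0,0]},{"grip":40,"linear":[0,0,0],"rot":[0,0,0]},{"grip":40,"linear":[0,0,0],"rot":[0,0,0]},{"grip":40,"linear":[0,0,0],"rot":[0,0,0]},{"grip":40,"linear":[0,0,0],"rot":[0,0,0]}]'
python3 - <<'E'
from h import *
from rig import sensors,imaging
s=sensors.sense();go(s,[476.6,238.7,89.5],75.8);print(s['dq'].round(4))
for n in('scene','top','wrist'):
    p=imaging.camera_params(n)
    im,d=imaging.capture(n);cv2.imwrite(f"pics/{n}12.png",im[:,:,::-1]);np.savez(f"pics/{n}12.npz",im=im,d=d,pos=s['eef_pos'],q=s['ee_rot'],**{k:np.array(v) for k,v in p.items()})
    if n=='scene':cv2.imwrite('pics/sc12c.png',cv2.resize(im[120:260,80:300],None,fx=3.5,fy=3.5,interpolation=cv2.INTER_CUBIC)[:,:,::-1])
E
python3 bt.py pics/wrist12.npz
```

```text
time_s: 16.95
eef_pos: [476.3, 238.7, 89.3]
ee_rot: [0.0, 0.124, 0.992, 0.0]
force: [0.5, 0.6, -4.6]
grip_width: 0.581
pos [476.3 238.7  89.3] yaw 75.75 t 16.95 lin [-0.3  0.1 -0.2] rot [ 0.0002  0.0005 -0.0009] grip 49.6 F [ 0.5  0.6 -4.6]
[ 0.      0.0016  0.0017 -0.0005 -0.0001 -0.    ]
xmax [105.9 109.  110.5] zrange [-27.7 -25.5 -18.1]
20 [-23.3  24.8] mid 0.8 z -26.6
32 [-23.8  25. ] mid 0.61 z -26.6
44 [-23.8  24.9] mid 0.55 z -26.7
56 [-22.6  24.1] mid 0.77 z -26.3
68 [-21.  23.] mid 1.01 z -24.8
80 [-19.6  20.9] mid 0.66 z -22.3
92 [-18.4  19.5] mid 0.56 z -19.8
104 [-15.7  18.6] mid 1.45 z -18.6
plane [-7.60000e-03  1.50000e-03 -2.64273e+01]
world z over tool x,y [ 7.100000e-03 -1.300000e-03  1.157554e+02]
```

View pics/sc12c.png

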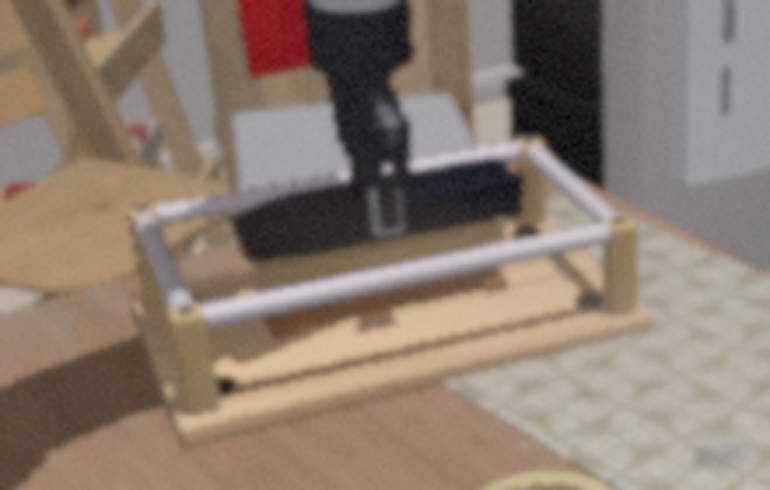

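View pics/top12.png

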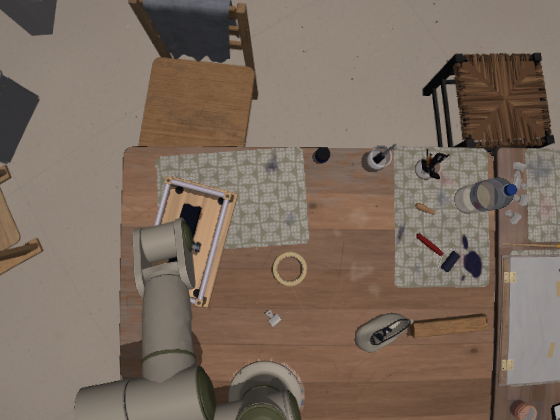

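The batten is level about 10 mm over the slat, inside the frame and centred. The bystanders are at the same pixels as at the start. Handing in.

Run:
```python
from rig import ctrl
print(ctrl.finish_job())
```

```text
the job is handed in; nothing more can be done
None
```

I placed the slat on the rest bar and let go of it. The batten is held above it in the gripper, and I handed the job in at about 17 s of the 67 s allowed. No verdict came back, so the results below are my own last checks.

| Item | Measured |
|---|---|
| Slat centre and angle | (476.8, 239.6) mm, -14.2° |
| Rest bar centre and angle | (476.7, 239.3) mm, -14.3° |
| Slat top height | 73.3 mm measured (expected 74) |
| Batten height | underside about 84.3 mm, roughly 10 mm above the slat |
| Batten centring | within about 1 mm of the slat centre |
| Batten tilt | under 0.5° |
| Arm | at rest |
| Grip | held at 49.6 mm opening (80 N commanded) |
| Load on wrist | 4.6 N, about the batten's weight, so no sign of contact |

- **Slat after the batten arrived:** the batten hides it from above. The final scene picture shows it still on the bar, but I did not measure it again.
- **Bystanders:** the ink pot, glass pot and tape roll look unmoved by eye in the final top picture. I did not measure them again either.
- **Disagreements:** the top and wrist cameras differed by about 5 mm, beyond the stated 2 mm calibration; I used the wrist camera throughout because it measured the slat, bar and batten alike. One wrist reading put the jig's end rail 156 mm from the slat centre instead of 160 mm. I put that down to seeing only the rail's inner side.

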